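# Unscrew the blade cap of an opened box fan and hand it over

### The job

I am cleaning this box fan: please unscrew the round black cap that holds the blades on and hold it up for me to take, a hand's width clear above the fan. Some fans have a reverse thread and I do not know which kind this is, so find out by trying it both ways; unscrew it fully, do not just pull it off. Finish with the cap still held steady in the gripper, and leave the mug, the bowl of screws and the screwdriver where they are.

Things in the scene. Friction and masses are not known exactly. Their poses are not given: they have to be found in the camera images.
- fan: White box fan on its back, fixed, grille off: square frame 260 x 260 mm, 100 mm tall, with a round duct 220 mm across open at the top. Origin: centre of its underside on the table; x, y along its sides, z up, on the blades' axis. In the duct five grey blades, kept from turning by two small corks wedged between blade tip and duct wall (66 mm up); only the cap and corks stand above the hub.
- hub (a point): Flat top of the grey blade hub (80 mm across) on the axis, 60 mm above the fan's origin; the cap sits on it over a hidden lug-thread stud. The stud may be right- or left-handed: it differs from start to start. Turned the tightening way the cap stops dead within 0.15 rad. Pulled up before it is unscrewed, its lugs catch.
- cap: Black plastic cap, round, ribbed, 43 mm across, 36 mm tall, about 40 g; sides upright to 31 mm, top domed. Origin: centre of its underside, starting at the hub point, z up, x along the fan's x. Grip it from above across any diameter. Loosened, it turns easily and does not rise; after about 1.9 rad it can be lifted straight off, and at about 2.45 rad it stops dead (best lifted at 2.1 to 2.4).
- cap_top (a point): Centre of the cap's domed top, 36 mm above its underside. A raised grey bar 24 mm long and 4 mm wide runs across the top along the cap's x axis, 1.5 mm proud: it shows how far the cap has turned.
- mug: White mug 80 mm across, 95 mm tall, standing to the robot's left of the fan; origin at the centre of its underside. Bystander.
- bowl: Small white bowl 100 mm across, 36 mm tall, with the grille's screws in it, to the robot's right of the fan; origin at the centre of its underside. Bystander.
- screwdriver: Screwdriver lying on the table on the left, beyond the mug, handle towards the robot. Bystander.
Not all that is in view belongs to the job. Leave any purple or yellow look-alike of the cap alone.

How it is judged (in metres and radians):
On the way:
1. the cap has been turned at least 1 rad (about 60 degrees) while still sitting on its stud (angle between the x axis of cap and the x axis of fan, either way round above 1 rad and z of cap in the frame of fan below 0.07 m and horizontal distance between cap and fan below 0.006 m and angle between cap's own z axis and vertical below 0.25 rad), for 0.1 s.
At the end, for the whole second after the job is handed in: The cap is held by the fingers (more than 1 N) and touches nothing of the fan, over the fan (within 130 mm of its axis), its underside at least 50 mm above the fan's top edge (150 mm above the table), still (under 0.03 m/s) (z of cap in the frame of fan above 0.15 m and horizontal distance between cap and fan below 0.13 m and contact force between cap and the fingers above 1 N and contact force between cap and fan below 0.1 N and linear speed of cap below 0.03 m/s); the arm keeps its last pose, push and grip.
It fails at once if the mug, the bowl or the screwdriver is shifted by more than 30 mm (distance of any of mug, bowl, screwdriver from where it was at the start of the episode above 0.03 m).
It also fails if it takes over 54 s, if anything falls off the work surface, if the arm or the gripper's body presses on something with over 40 N, if the wrist force passes 120 N, or if a joint passes its speed limit or range.

### The arm

A 6-joint arm with a two-finger parallel gripper is mounted at the origin on the work surface. World frame = base frame: x ahead of the robot, y to its left, z up, the work surface at z = 0. Lengths are in mm, angles in rad, forces in N, time in s.
With the tool pointing down it reaches from about 325 to 900 mm from the base axis. Payload 6.1 kg.
Tool frame: the origin (TCP) lies midway between the tips of the shut fingers; the grasp point (between the pads) lies 19 mm behind it; z points along the fingers, y is the direction in which the jaws open and shut (so a half turn about z gives the same grasp; the last joint's range is limited). The gripper opens to 85 mm and grips with 20 to 120 N. Pads are 22 mm wide; open, the fingers measure 114 mm over their backs; the gripper's body (76 mm by 85 mm) begins 54 mm behind the grasp point. The pads swing forward as they close: fully open they stand 13 mm farther back than shut.
Start: joints at [-1.462, 0.22, 1.526, -0, 1.395, -0.126], TCP at [145.399, -607.845, 231.3] pointing down, gripper open.
Joint ranges: [-2.98, 2.98], [-0.91, 2.08], [0.09, 2.57], [-1.24, 4.39], [0.2, 2.65], [-2.68, 2.68]. Speed limits (rad/s): [2.57, 2.57, 3.01, 3.14, 3.14, 3.14].

### API

Orientations are given as a 3x3 rotation matrix whose columns are the frame's x, y, z axes.
In Python, from workcell import arm, cams gives the robot as it stands. Calls block until the motion is done:
- arm.goto(position, orientation): joint-space move of the TCP to a pose.
- arm.move_straight(position, rate=150, attitude=None): straight line of the TCP; attitude=None keeps the orientation; rate is the mean speed in mm/s.
- arm.move_joints(angles): joint-space move.
- arm.command_gripper(opening): finger opening in mm; the grip force is fixed at half the most; returns when the fingers have stopped.
- arm.wait(seconds).
- arm.ik(position, orientation): joint angles nearest the present ones, or None.
- cams.capture(name): name is "scene" or "top"; returns a dict with "img" (420x560x3 uint8, red, green, blue), "range_z" (420x560 float32, mm along the optical axis (not along the pixel's ray), 0 where there is no reading), "vertical_fov" (degrees; the focal length in pixels is half the picture's height over the tangent of half this angle, whatever the lens; pixels are square), "cx", "cy" (the principal point, pixels), "rvec" (rotation vector, rad) and "tvec" (3), from world to camera coordinates, as OpenCV has them. Camera axes: x right, y down, z forward; pixel columns grow to the right and rows downward; lengths in mm; the calibration is good to about 2 mm. A picture is of the moment at which its call begins.
A pose or a line that the arm cannot do raises arm.PlanningError and nothing moves.
- arm.close_job(): hands the job in, once; it reports no verdict.
Trained networks look in a picture, given as the dict that the camera call returned (one of the last four; its "shot" number tells which), for a name from the list of things; names that differ only in an ending like _2 or _b are one class to them, and where a whole thing is asked for, a point or a joint stands for the part that bears it (a point fixed in the world has none). Each returns a list of dicts, best first, with "p" (0 to 1); they miss things now and then, are a little off and sometimes report something else, mostly with a low value. They report only what shows in the picture. A call takes as long as a camera call. They do not tell look-alikes from the thing itself.
- cams.spot_in(name, picture): "location" ([x, y, z] in mm, in world coordinates, good to about 4 mm: the middle of the surface that is visible of it).
- cams.silhouettes(name, picture): "region" (420x560 bool, what is visible of it).
- cams.tip_of(name, picture): "location" ([x, y, z] in mm, in world coordinates, good to about 4 mm: a listed point, or the origin of a listed thing).
Readings, each from a call of its own:
- arm.get_time_s(): time.
- arm.get_joint_pos(): joint angles.
- arm.get_joint_vel(): joint speeds.
- arm.get_tau(): joint torques, N m.
- arm.get_eef_pos(): TCP position.
- arm.get_tcp_rot(): TCP orientation.
- arm.get_ft_force(): force on the tool from outside, world axes, zero at the start.
- arm.get_torque(): the same for the moment, N m.
- arm.get_opening(): finger opening in mm.
Only numpy, scipy, OpenCV 4.12 (cv2) and the standard library are available. Lean on these libraries where they do the work, as an engineer would, in place of code of your own. Each camera call takes 0.05 s, during which the arm holds its last target.

## Working session

There is one attempt and no reset: what is moved stays moved. The work goes in short steps, each a Python script; the robot and the scene stay as the last script left them, time stands still between calls to the robot, and variables do not carry over. Pictures are saved under pics/ and viewed, and the job is handed in when it is done.

```bash
ls; mkdir -p pics; cat > h.py <<'E'
import numpy as np, cv2
from workcell import arm, cams
def save(n,c): cv2.imwrite('pics/'+n+'.png', c['img'][:,:,::-1])
E
python3 - <<'E'
from h import *
np.set_printoptions(precision=1,suppress=True)
for v in ("scene","top"):
    c=cams.capture(v); save(v+'0',c)
    for n in ("fan","hub","cap","cap_top","mug","bowl","screwdriver"):
        try: print(v,n,[(round(d['p'],2),np.array(d['location'])) for d in cams.tip_of(n,c)][:3])
        except Exception as e: print(v,n,e)
    print('spot cap',[(round(d['p'],2),np.array(d['location'])) for d in cams.spot_in('cap',c)][:3])
print(arm.get_time_s())
E
```

```text
pics
scene fan [(0.56, array([610.6,  61.7,   0.9]))]
scene hub [(0.74, array([616.7,  59.8,  62.8]))]
scene cap [(0.85, array([618.3,  58. ,  60. ])), (0.7, array([ 550.6, -155.9,    3.2]))]
scene cap_top [(0.81, array([615.7,  64.6, 100.1])), (0.8, array([ 552.3, -155. ,   38.1]))]
scene mug [(0.8, array([438.4, 408.5,   1.9]))]
scene bowl [(0.69, array([ 427.9, -429.1,    0.8]))]
scene screwdriver [(0.61, array([629.3, 372.7,  -3.1]))]
spot cap [(0.77, array([628.9,  53.4,  91.8])), (0.73, array([ 564.5, -158.1,   28.7]))]
top fan [(0.74, array([613.2,  59.5,  -1. ]))]
top hub [(0.89, array([616.8,  58. ,  62.7]))]
top cap [(0.82, array([394. , -13.2,  -3.9])), (0.78, array([615.3,  58.5,  60.5])), (0.72, array([ 548.9, -160.5,   -1.3]))]
top cap_top [(0.83, array([ 552.7, -155. ,   37.5])), (0.83, array([397.5,  -7.7,  36.1])), (0.7, array([615.6,  54.5,  96.5]))]
top mug [(0.75, array([436.8, 404.6,  -4.5]))]
top bowl [(0.72, array([ 430.7, -428.4,    0.3])), (0.43, array([616.4,  61. ,  57.3]))]
top screwdriver [(0.94, array([627.7, 378.1,   2.9]))]
spot cap [(0.75, array([ 546.1, -152.6,   34.2])), (0.66, array([395.1, -10.5,  31.3])), (0.55, array([611.8,  57.5,  94.9]))]
0.9
```

View pics/scene0.png

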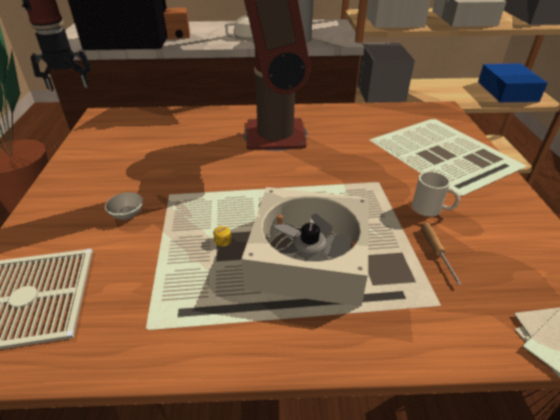

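View pics/top0.png

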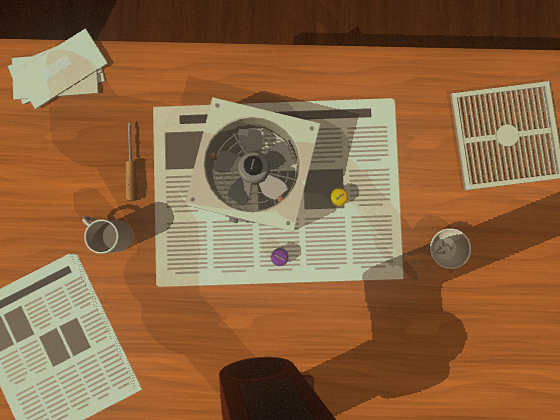

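The scene view has the fan at the middle with the black cap at (311,232). The top view shows the black cap at (253,165) on the hub; the yellow (339,197) and purple (280,257) look-alikes are outside the fan. The bar on the cap shows in the top view. I'll refine the cap's centre from the depth image.

```bash
cat >> h.py <<'E'
def world(c):
    H,W=c['range_z'].shape; f=H/2/np.tan(np.radians(c['vertical_fov'])/2)
    v,u=np.mgrid[:H,:W]; z=c['range_z']
    p=np.stack([(u-c['cx'])/f*z,(v-c['cy'])/f*z,z],-1)
    R,_=cv2.Rodrigues(np.array(c['rvec'],float)); t=np.array(c['tvec'],float).ravel()
    w=(p-t)@R; w[z<=0]=np.nan; return w
def topcrop(n,c,s=8,u0=223,v0=135,w=60):
    cv2.imwrite('pics/'+n+'.png',cv2.resize(c['img'][v0:v0+w,u0:u0+w,::-1],None,fx=s,fy=s,interpolation=cv2.INTER_CUBIC))
def down(y):
    return np.array([[np.cos(y),np.sin(y),0],[np.sin(y),-np.cos(y),0],[0,0,-1.]])
E
python3 - <<'E'
from h import *
np.set_printoptions(precision=2,suppress=True)
c=cams.capture('top'); topcrop('crop0',c); w=world(c)
for lo,hi in((85,105),(90,105)):
    m=(w[...,2]>lo)&(w[...,2]<hi)&(np.hypot(w[...,0]-615,w[...,1]-58)<35)
    q=w[m]; cc,r=cv2.minEnclosingCircle(q[:,:2].astype(np.float32)); print(m.sum(),q.mean(0),cc,r,q[:,2].max())
m=(np.hypot(w[...,0]-615,w[...,1]-58)<38)&(np.hypot(w[...,0]-615,w[...,1]-58)>28)
print('hubz',np.nanmedian(w[m][:,2]))
d=np.hypot(w[...,0]-615,w[...,1]-58); m=(w[...,2]>95)&(w[...,2]<106)&(d>100)&(d<200)
r=cv2.minAreaRect(w[m][:,:2].astype(np.float32)); print('frame',r,np.median(w[m][:,2]))
for y in np.arange(-3,3.1,.5):
    q=arm.ik([615,58,61],down(y)); print(round(y,2),q)
E
```

```text
268 [613.76  58.24  94.84] (614.8616943359375, 58.68604278564453) 22.427440643310547 101.73540572761662
248 [614.04  58.54  95.4 ] (614.4705810546875, 58.719261169433594) 22.117158889770508 101.73540572761662
hubz 59.379271620194245
frame ((615.4027099609375, 59.1326904296875), (260.6454162597656, 260.5023498535156), 77.55123901367188) 100.72883353940944
-3.0 [-0.03  0.38  1.67 -0.    1.09 -1.75]
-2.5 [-0.03  0.38  1.67 -0.    1.09 -2.25]
-2.0 None
-1.5 None
-1.0 [-0.03  0.38  1.67 -0.    1.09  2.54]
-0.5 [-0.03  0.38  1.67 -0.    1.09  2.04]
0.0 [-0.03  0.38  1.67 -0.    1.09  1.54]
0.5 [-0.03  0.38  1.67 -0.    1.09  1.04]
1.0 [-0.03  0.38  1.67 -0.    1.09  0.54]
1.5 [-0.03  0.38  1.67 -0.    1.09  0.04]
2.0 [-0.03  0.38  1.67 -0.    1.09 -0.46]
2.5 [-0.03  0.38  1.67 -0.    1.09 -0.96]
3.0 [-0.03  0.38  1.67 -0.    1.09 -1.46]
```

View pics/crop0.png

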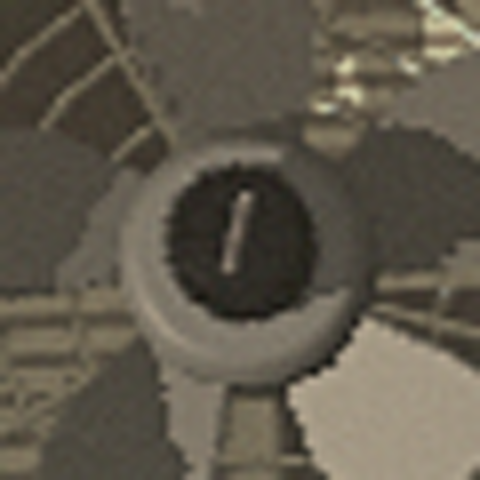

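The crop shows the cap round at about (240,242), with its bar from (232,268) to (246,195), so the cap is still in its starting position. The depth and frame fits agree on a centre near (615, 58.8). I'll grip with joint 6 near 0 so there is room to turn either way.

```bash
python3 - <<'E'
from h import *
np.set_printoptions(precision=2,suppress=True)
R=down(1.54)
arm.goto([615,58.8,190],R); print(arm.get_time_s())
arm.move_straight([615,58.8,63],rate=120); print(arm.get_eef_pos(),arm.get_ft_force())
arm.command_gripper(30)
print(arm.get_opening(),arm.get_ft_force(),arm.get_torque(),arm.get_joint_pos(),arm.get_time_s())
save('grip',cams.capture('scene'))
E
```

```text
3.825
[615.87  58.78  64.08] [-0.12 -0.98 -0.27]
40.91160730236868 [-0.05  0.85  4.77] [-0.    0.11 -0.02] [-0.03  0.37  1.67 -0.    1.1  -0.  ] 5.5167
```

View pics/grip.png

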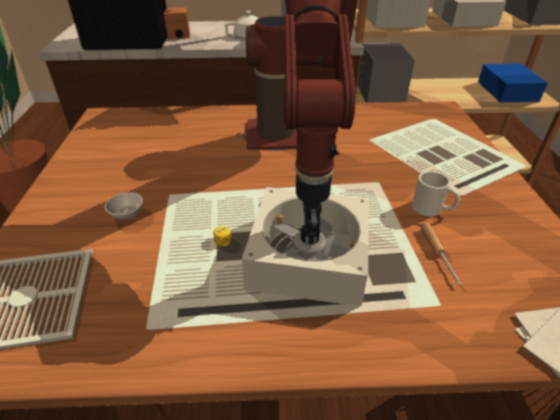

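The gripper is down in the duct, over the cap at (311,235), and the opening reads about the cap's width. Next I'll try small turns both ways while watching the wrist moment.

```bash
python3 - <<'E'
from h import *
np.set_printoptions(precision=2,suppress=True)
q0=np.array(arm.get_joint_pos())
def tw(d):
    q=q0.copy(); q[5]+=d; arm.move_joints(q)
    print(d,np.array(arm.get_joint_pos())[5],'T',arm.get_torque(),'F',arm.get_ft_force(),'tau6',round(float(arm.get_tau()[5]),2),round(float(arm.get_opening()),1),round(float(arm.get_time_s()),2))
for d in (.1,.2,.3): tw(d)
for d in (0,-.1,-.2,-.3): tw(d)
E
```

```text
0.1 0.09594636870536889 T [ 0.04 -0.    0.04] F [ 0.28 -0.09  2.27] tau6 0.46 40.8 5.82
0.2 0.19380057938697856 T [-0.28  0.27  0.57] F [-1.88 -2.74  3.84] tau6 0.92 40.6 6.07
0.3 0.2931506314716811 T [-0.64  0.34  0.89] F [-2.06 -3.55  3.96] tau6 1.2 41.2 6.32
0 0.000529227378624871 T [ 0.1  -0.03  0.02] F [0.74 0.24 1.66] tau6 -0.32 40.9 6.71
-0.1 -0.09749100162168632 T [ 0.13 -0.02  0.06] F [-0.48  0.58  2.65] tau6 -0.34 41.3 6.96
-0.2 -0.19650642519991707 T [0.01 0.06 0.04] F [0.13 0.02 2.59] tau6 -0.33 41.0 7.21
-0.3 -0.29601037127549984 T [ 0.07 -0.   -0.05] F [0.   0.9  2.26] tau6 -0.32 41.3 7.46
```

Positive joint 6 (clockwise) runs into a stop: the moment rises to 0.9 N m by 0.3 rad. Negative (counter-clockwise) turns freely, so this is an ordinary right-hand thread. I'll keep turning counter-clockwise until the end stop, then back off a little.

```bash
python3 - <<'E'
from h import *
np.set_printoptions(precision=2,suppress=True)
q=np.array(arm.get_joint_pos())
for d in (-.8,-1.3,-1.7,-2.0,-2.1,-2.2,-2.3,-2.4,-2.48,-2.56):
    q[5]=d; arm.move_joints(q)
    T=arm.get_torque()
    print(d,'T',T,'F',arm.get_ft_force(),'tau6',round(float(arm.get_tau()[5]),2),round(float(arm.get_opening()),1),round(float(arm.get_time_s()),2))
    if abs(T[2])>.4: break
q[5]=d+.2; arm.move_joints(q)
print('back',q[5],arm.get_torque(),arm.get_ft_force(),arm.get_eef_pos(),arm.get_time_s())
E
```

```text
-0.8 T [0.05 0.09 0.05] F [0.24 0.   2.71] tau6 -0.12 40.8 8.01
-1.3 T [ 0.06  0.09 -0.03] F [ 1.   -0.78  2.51] tau6 -0.12 40.8 8.56
-1.7 T [-0.02  0.08 -0.03] F [0.12 0.77 2.69] tau6 -0.18 41.1 9.03
-2.0 T [-0.04  0.05  0.03] F [ 0.05 -0.62  2.46] tau6 -0.25 41.0 9.42
-2.1 T [0.04 0.06 0.02] F [-1.24  0.16  2.94] tau6 -0.31 41.2 9.67
-2.2 T [0.04 0.   0.06] F [0.19 0.11 2.71] tau6 -0.31 40.9 9.92
-2.3 T [ 0.52 -0.53 -0.01] F [ 3.49  2.86 -0.2 ] tau6 -0.36 40.7 10.17
-2.4 T [ 0.71 -0.6  -0.51] F [3.   5.05 0.75] tau6 -0.73 40.7 10.42
back -2.1999999999999997 [ 0.11 -0.07 -0.04] [1.23 0.52 2.62] [615.56  58.69  63.98] 10.725
```

It met the end stop at about −2.3 (2.45 rad of cap turn), so backing off to −2.2 puts the cap inside the lift window. Now a gentle test lift.

```bash
python3 - <<'E'
from h import *
np.set_printoptions(precision=2,suppress=True)
p=np.array(arm.get_eef_pos()); z0=63.
ok=True
for z in (3,6,10,16,25):
    arm.move_straight([615,58.8,z0+z],rate=30)
    F=arm.get_ft_force(); print(z,F,arm.get_torque(),round(float(arm.get_opening()),1),arm.get_time_s())
    if F[2]<-12: ok=False; break
if ok:
    arm.move_straight([615,58.8,z0+150],rate=80)
    arm.wait(.5)
    print(arm.get_eef_pos(),arm.get_ft_force(),arm.get_opening(),arm.get_time_s())
for v in('scene','top'):
    c=cams.capture(v); save('lift_'+v,c)
    print(v,[(round(d['p'],2),np.array(d['location'])) for d in cams.tip_of('cap',c)])
    cv2.imwrite('pics/lz_'+v+'.png',cv2.resize(c['img'][100:300,220:420,::-1] if v=='scene' else c['img'][90:240,180:330,::-1],None,fx=3,fy=3,interpolation=cv2.INTER_CUBIC))
E
```

```text
3 [ 3.4   2.32 -0.66] [ 0.32 -0.43  0.01] 40.9 10.975
6 [2.65 1.87 0.28] [ 0.29 -0.41  0.  ] 40.7 11.225
10 [0.86 2.24 0.7 ] [ 0.28 -0.36 -0.01] 40.9 11.5083
16 [ 0.29  0.07 -0.58] [0.02 0.03 0.01] 40.7 11.8583
25 [-0.05 -0.23  0.01] [-0.01  0.02  0.01] 40.8 12.3083
[615.   58.8 213. ] [-0.27  1.02 -0.18] 41.380843509700895 14.525
scene [(0.73, array([ 551.3, -156. ,    3.2])), (0.63, array([617.9,  56.9, 211. ])), (0.5, array([ 430.1, -426.5,   -2. ]))]
top [(0.7, array([397. , -13.4,  -1.5])), (0.53, array([ 545.5, -156.8,   -2.6])), (0.5, array([613.2,  57.2, 210.8]))]
```

View pics/lz_scene.png

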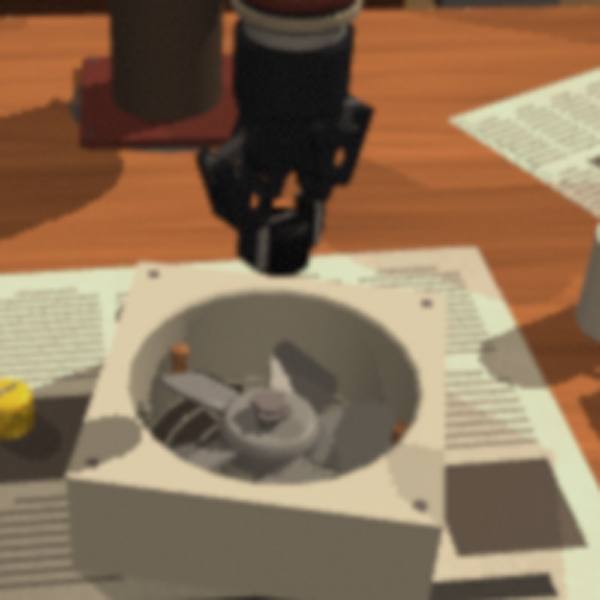

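View pics/lift_top.png

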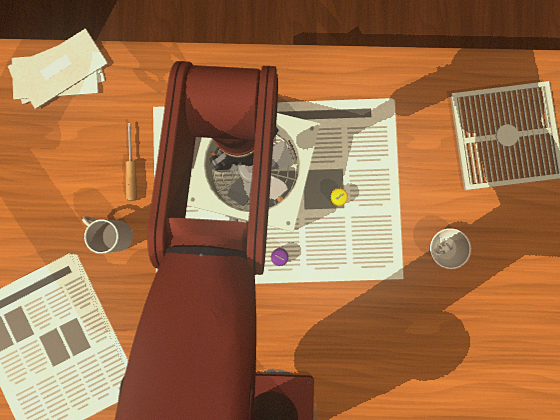

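The enlarged scene view shows the black cap between the fingers at (278,240), well above the fan, with the bare stud visible on the hub at (270,405). In the top view the mug, bowl and screwdriver are at (107,235), (450,248) and (130,165), as before. The cap's underside is at about 210 mm, which is 110 mm above the fan, so I'm handing in.

```bash
python3 - <<'E'
from h import *
print(arm.get_opening(),arm.get_eef_pos(),np.abs(arm.get_joint_vel()).max(),arm.get_time_s())
arm.close_job()
E
```

```text
40.83873022456089 [615.02027331  58.79453726 213.02931578] 0.001804625379245613 14.725
the job is handed in; nothing more can be done
```

The cap is unscrewed and held still in the gripper over the fan, and I have handed the job in (14.7 s on the robot's clock).

- **Thread:** it is an ordinary right-hand thread. Clockwise met a hard stop (the wrist moment rose to 0.9 N m), while counter-clockwise turned freely.
- **Unscrewing:** I turned the cap counter-clockwise until it reached the end stop, at about 2.45 rad. I then backed off slightly and lifted it straight off, and the lugs did not catch (under 4 N during the lift).
- **Last checks:** the fingers are closed on the cap at 41 mm and the arm is at rest. The cameras put the cap's underside at about 210 mm, which is 110 mm above the fan's top edge. The stud on the hub is bare.
- **Other items:** the mug, bowl and screwdriver look unmoved in the top picture. I did not re-measure their positions.
- **Disagreements:** the grip opening reads about 2 mm under the cap's 43 mm. I did not see the bar on the cap again after turning, because the arm hides it, so the turn angle comes from the joint reading and the stop.

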